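# Check that the long clutch lever stops short of its grip bar

### The arm

A 6-joint arm with a two-finger parallel gripper is mounted at the origin on a cart in front of the work surface, level with it; the furniture and walls round the work are solid. World frame = base frame: x ahead of the robot, y to its left, z up, the work surface at z = 0. Lengths are in m, angles in rad, forces in N, time in s.
With the tool pointing down it reaches from about 0.375 to 0.9 m from the base axis. Payload 3.1 kg.
Tool frame: the origin (TCP) lies between the finger pads; the fingertips stand 17 mm ahead of it and the grasp point (between the pads) lies 2 mm behind it (robot.nose_length is the distance from the TCP to the fingertips, in m); z points along the fingers, y is the line along which they close (so a half turn about z gives the same grasp; the last joint's range is limited). The gripper opens to 87 mm and grips with 3 to 60 N. Pads are 19 mm wide; open, the fingers measure 117 mm over their backs; the gripper's body (75 mm by 190 mm) begins 51 mm behind the grasp point.
Start: joints at [1.065, 0.527, 1.433, -0, 1.181, -0.178], TCP at [0.201, 0.592, 0.215] pointing down, gripper open.
Joint ranges: [-3.08, 3.08], [-0.75, 2.2], [0.22, 2.44], [-1.43, 4.57], [0, 2.65], [-2.85, 2.85]. Speed limits (rad/s): [2.79, 2.79, 3.14, 3.14, 3.14, 3.14].

### API

Orientations are given as a unit quaternion [x, y, z, w].
In Python, from rig import robot, cams gives the robot as it stands.
- The arm moves only by the shell command python3 -m pendant 'ROWS' [FORCE]. ROWS is JSON, a list of rows, each an object with "jaw": the opening, from 0 (shut) to 1 (fully open); "linear": the shift along the tool's x, y, z in cm, a list of three; "twist": the turn about the tool's z in degrees. A call has 1 to 12 rows; each row shifts and turns the commanded pose from where the row before left it, along the tool's axes as they then stand; what a row does not reach is not made up. A row lasts 1/12 s, in which the tool goes at most 41.7 mm and 7.16 degrees, less where a joint would pass 70% of its speed; a pose out of reach is approached as far as the arm can. A call is refused whole if a number of a shift passes 4.17 or a number of a turn 7.16, either way. A call with a gripper value outside its range is refused whole. The fingers move at their own pace and stop on an object; FORCE is the grip in N (left out, the last holds). Time passes only in rows, so rows that do not move let the fingers close. It gives the time, the measured TCP pose, the force, the opening and the grip force at its end, in the units of the state.
- robot.get_obs(): the state, without advancing time (a new reading comes with each control period).
- cams.camera(name): name is "scene" or "side" or "wrist"; returns a dict with "color" (420x560x3 uint8, blue, green, red), "depth" (420x560 float32, m along the optical axis (not along the pixel's ray), 0 where there is no reading), "fov_y" (degrees; the focal length in pixels is half the picture's height over the tangent of half this angle, whatever the lens; pixels are square), "cx", "cy" (the principal point, pixels), "view" (4x4, takes a point from world to camera coordinates). Camera axes: x right, y down, z forward; pixel columns grow to the right and rows downward; lengths in m; the calibration is good to about 2 mm. A picture is of the moment at which its call begins.
- robot.hand_in(): hands the job in; it is judged then, once.
The state is a dict: "time": time; "q": joint angles; "joint_velocities": joint speeds; "joint_torque": joint torques, N m; "position": TCP position; "tool_rot": TCP orientation; "ft_force": force on the tool from outside, world axes, zero at the start; "moment": the same for the moment, N m; "grip_width": finger opening in m; "grip_force": force on a finger pad.
Only numpy, scipy, OpenCV 4.12 (cv2) and the standard library are available. Lean on these libraries where they do the work, as an engineer would, in place of code of your own. Each camera call takes 0.05 s, during which the arm holds its last target. There are 200 camera calls.

### The job

Check the long hand lever, the longer of the two on the table: push it in towards its grip bar with the tips or backs of the fingers until it comes up firm on its stop short of the bar, let it come right back out with the fingers off it, then push it in to its stop a second time and finish while holding it there, so that the gap left to the bar can be gauged. Only push the lever from its front: do not pinch it, force it or touch its grip bar, and leave the short lever and the loose things alone.

Things in the scene. Friction and masses are not known exactly. Their poses are not given: they have to be found in the camera images.
- long_bracket: Bracket of the long lever, fixed to the table: dark steel base 80 x 136 x 8 mm, two posts, and on them a level black-gripped bar. Origin on the table straight under the bar; y along the bar, z up, -x to the front, where the lever stands out (towards the robot, up to 0.4 rad askew).
- short_bracket: Second bracket, the same except for its lever, which reaches only 75 mm from its hinge. To be left alone. Which bracket stands left and which right varies.
- long_lever (a joint): Angle of the long lever, rad: 0 out at rest (leaning 0.38 away from the bar), 0.38 in on its stop (parallel to the bar, about 20 mm clear between them); positive is clockwise seen from above. Sprung outwards; 100 mm from the hinge it takes about 2 N to start and under 6 N just before the stop, then it is rigid.
- short_lever (a joint): Angle of the short lever, same sense; stays at 0.
- long_hinge (a point): Hinge axis of the long lever at the blade's mid-height: 38 mm in front of the bar (-x of the bracket), 62 mm towards its -y end (the right, seen from the robot), 90 mm above the table.
- long_press (a point): Where to push: on the front face of the long blade, mid-height (90 mm above the table), 100 mm from the hinge (5 mm in front of the line from the hinge along the blade). Moves with the lever. Its axes are the lever's: +y along the blade to its free end, +x the way it is pushed.
- long_blade: The long lever's steel blade, front strip, the part to push: 20 mm tall (80 to 100 mm above the table, clear underneath), reaching 125 mm from its hinge, round end. Origin on the hinge, +y along the blade, -x to its front.
- long_inner: Inner strip of the long lever, the side facing the bar; origin on the hinge. Not to be touched by the fingers.
- long_bar: Grip bar of the long lever's bracket, 26 mm thick, along its y from -70 to +75 mm; origin on its axis, 90 mm above the table, top 103 mm. Not to be touched.
- capped_vial: Loose vial with a cap, 30 x 31 x 75 mm, standing beyond the brackets; origin at its underside.
- bush: Loose brass-coloured guide bush, 30 x 30 x 27 mm; origin at its underside.
- open_vial: Loose vial without a cap, 30 x 30 x 67 mm; origin at its underside.
- bearing_a: Loose ball bearing, 40 x 40 x 12 mm, lying flat to the right of the brackets; origin at its underside.

How it is judged:
On the way, in this order (a step that is already met when the one before it is completed fails the run):
1. the long lever is pushed in to its stop by the fingers (value of joint long_lever above 0.355 rad and contact force between the fingers and long_blade above 2 N), for 0.2 s.
2. the long lever is right back out, with the fingers off it (value of joint long_lever below 0.02 rad and contact force between each of the arm, the fingers and long_blade below 0.1 N), for 0.2 s.
At the end, for the whole second after the job is handed in: The fingers hold the long lever in for the second time, within 0.025 rad of its 0.38 rad stop, pushing its front with 2 to 35 N; the bar is not touched and the short lever is out (under 0.08 rad) (all of step 1 and contact force between the fingers and long_blade below 35 N and contact force between the fingers and long_bar below 0.5 N and value of joint short_lever below 0.08 rad); the arm keeps its last pose, push and grip.
It fails at once if the lever is forced (over 40 N) (contact force between the fingers and long_blade above 40 N).
It fails at once if the lever is pinched or hooked: a finger on its inner side (contact force between the fingers and long_inner above 1 N).
It fails at once if the robot touches the grip bar (contact force between any of the fingers, the arm and long_bar above 2 N).
It fails at once if the short lever is moved (value of joint short_lever above 0.08 rad).
It fails at once if a loose thing is lifted or shifted by more than 20 mm (distance of any of capped_vial, bush, open_vial, bearing_a from where it was at the start of the episode above 0.02 m).
It also fails if it takes over 38 s, if anything falls off the work surface, if the arm or the gripper's body presses on something with over 40 N, if the wrist force passes 120 N, or if a joint passes its speed limit or range.

## Working session

There is one attempt and no reset: what is moved stays moved. The work goes in short steps, Python scripts to look and compute and a shell command to move; the robot and the scene stay as the last step left them, time stands still between calls to the robot, and variables do not carry over. Pictures are saved under pics/ and viewed, at most 10 in all, crops included, and the job is handed in when it is done.

```bash
mkdir -p pics; cat > h.py <<'E'
import numpy as np,cv2
from rig import robot,cams
def pts(c):
    h,w=c["depth"].shape; f=h/2/np.tan(np.radians(c["fov_y"])/2)
    v,u=np.mgrid[:h,:w]; z=c["depth"]
    P=np.stack([(u-c["cx"])/f*z,(v-c["cy"])/f*z,z,np.ones_like(z)],-1)
    return (P@np.linalg.inv(c["view"]).T)[...,:3]
E
python3 - <<'E'
from h import *
o=robot.get_obs();print(o["position"],o["tool_rot"],o["time"],o["ft_force"],robot.nose_length)
for n in("scene","side"):
    c=cams.camera(n);cv2.imwrite(f"pics/{n}0.png",c["color"]);np.savez(f"{n}0.npz",**c)
    print(n,np.linalg.inv(c["view"])[:3,[2,3]].T.round(3).tolist(),c["fov_y"])
E
```

```text
[0.20083396 0.5910703  0.21405277] [ 1.63145363e-01  9.86601440e-01 -1.03194973e-03 -3.53283257e-04] 0.0 [0.07576372 0.81289647 0.36714279] 0.017
scene [[0.517, 0.589, -0.621], [0.132, -0.253, 0.602]] 56.46838813986031
side [[0.598, 0.019, -0.801], [0.024, 0.205, 0.805]] 51.11026839625991
```

View pics/scene0.png

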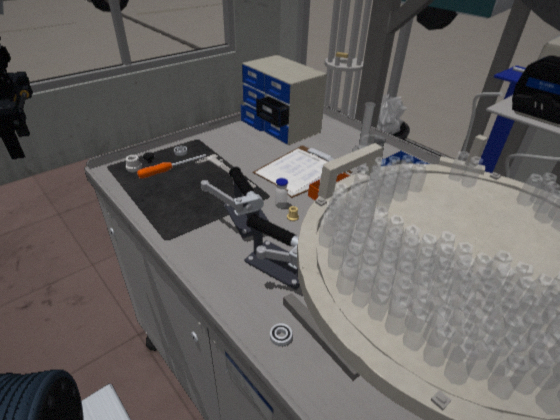

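View pics/side0.png

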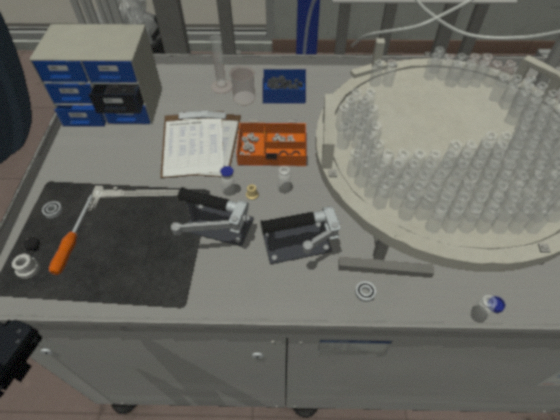

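The left bracket's lever is the longer: in the side view it runs from about (240,235) to its free end at (175,228). The right bracket, at (300,235), has the short one. I'll enlarge the left one and read off heights.

```bash
python3 - <<'E'
from h import *
c=dict(np.load("side0.npz"));P=pts(c)
cv2.imwrite("pics/crop1.png",cv2.resize(c["color"][175:275,160:350],None,fx=4,fy=4,interpolation=cv2.INTER_CUBIC))
z=P[...,2]
w=(P[...,0]>.3)&(P[...,0]<.9)&(np.abs(P[...,1]-.2)<.35)
for lo,hi in((.085,.097),(.097,.106),(.106,.14)):
    m=(w&(z>lo)&(z<hi)).astype(np.uint8); m[:170]=0;m[275:]=0;m[:,:160]=0;m[:,345:]=0
    n,l,s,ce=cv2.connectedComponentsWithStats(m)
    for i in range(1,n):
        if s[i,4]>25:
            q=P[l==i]; g=c["color"][l==i].mean(0); (ctr,sz,a)=cv2.minAreaRect(q[:,:2].astype(np.float32))
            print(lo,s[i],q.min(0).round(3),q.max(0).round(3),g.round(),np.round(sz,3),cv2.fitLine(q[:,:2].astype(np.float32),cv2.DIST_HUBER,0,.01,.01).ravel().round(3))
for u,v in((100,100),(220,310),(60,250),(240,240)): print(P[v,u].round(4))
E
```

```text
0.085 [177 195  57  17 237] [0.546 0.315 0.085] [0.582 0.434 0.097] [49. 51. 50.] [0.122 0.01 ] [0.252 0.968 0.563 0.375]
0.085 [240 204   8  18  55] [0.523 0.288 0.085] [0.56  0.3   0.097] [ 98. 101.  98.] [0.01  0.037] [ 0.981 -0.193  0.541  0.293]
0.085 [262 217  66  18 283] [0.494 0.127 0.085] [0.532 0.255 0.097] [51. 52. 51.] [0.011 0.131] [ 0.258 -0.966  0.512  0.194]
0.085 [171 221  69  14 262] [0.492 0.301 0.085] [0.519 0.432 0.097] [88. 90. 89.] [0.018 0.133] [ 0.098 -0.995  0.504  0.387]
0.085 [312 231  26  15  88] [0.467 0.108 0.085] [0.5   0.158 0.097] [88. 91. 89.] [0.005 0.06 ] [ 0.55  -0.835  0.484  0.135]
0.085 [302 246  11   7  37] [0.454 0.158 0.085] [0.463 0.177 0.096] [88. 90. 89.] [0.019 0.008] [0.168 0.986 0.457 0.168]
0.097 [177 187  71  32 576] [0.518 0.288 0.097] [0.6   0.433 0.106] [72. 75. 73.] [0.146 0.047] [0.301 0.953 0.562 0.347]
0.097 [260 206  80  44 783] [0.455 0.106 0.097] [0.556 0.259 0.106] [85. 88. 86.] [0.085 0.146] [ 0.181 -0.983  0.519  0.202]
0.097 [171 219  69  12 209] [0.493 0.3   0.097] [0.517 0.433 0.106] [130. 134. 131.] [0.017 0.133] [ 0.079 -0.997  0.509  0.346]
0.106 [234 203  11  11  43] [0.528 0.292 0.106] [0.555 0.312 0.109] [166. 170. 163.] [0.021 0.022] [ 0.994 -0.108  0.542  0.301]
0.106 [325 208  11  11  39] [0.52  0.113 0.106] [0.545 0.132 0.109] [163. 167. 161.] [0.022 0.019] [ 0.9   -0.435  0.533  0.123]
0.106 [229 213  11  10  51] [0.507 0.3   0.106] [0.53  0.319 0.111] [145. 148. 144.] [0.019 0.021] [ 0.606 -0.795  0.517  0.31 ]
0.106 [330 217  10  14  58] [0.492 0.107 0.106] [0.524 0.124 0.11 ] [150. 154. 150.] [0.03  0.016] [1.    0.013 0.505 0.116]
[0.858  0.6626 0.1126]
[ 0.3741  0.3353 -0.0024]
[0.4858 0.6743 0.0296]
[0.5292 0.3068 0.0089]
```

View pics/crop1.png

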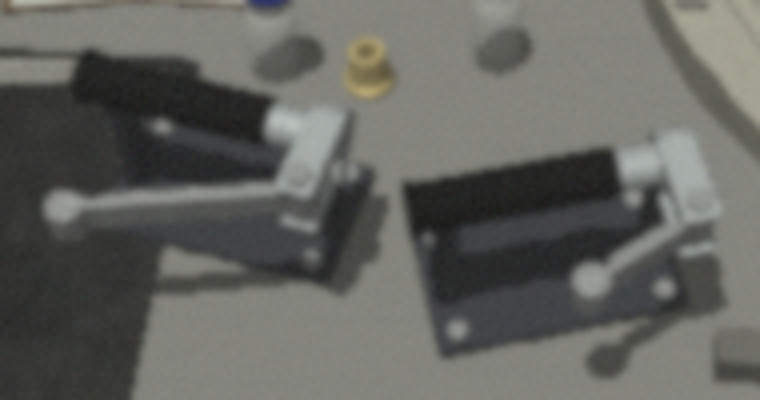

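The long lever's hinge comes out at about (0.517, 0.310). Its tip is at about (0.505, 0.433) and the bar's direction is about (0.25, 0.97), which agrees with the given 125 mm length and 0.38 rad lean. My plan is to push with the closed fingers, tool y along the bar, moving along tool -x. First I'll move to a spot above and in front of the lever.

```bash
cat > go.py <<'E'
from h import *; import sys
from scipy.spatial.transform import Rotation as R
H=np.array([.517,.310]);e=np.array([.252,.968]);n=np.array([-.968,.252])
def rep(back,z):
    o=robot.get_obs();M=R.from_quat(o["tool_rot"]).as_matrix();p=np.array(o["position"])
    t=np.r_[H+.097*e+(.0145+back)*n,z]
    print("t",o["time"],"p",p.round(4),"y",M[:2,1].round(3),"twist",np.degrees(np.arctan2(M[0,1],M[1,1])-np.arctan2(*e)).round(2),"d_cm",(M.T@(t-p)*100).round(2),"F",np.round(o["ft_force"],2),"w",o["grip_width"])
rep(float(sys.argv[1]),float(sys.argv[2]))
E
python3 -m pendant '[{"jaw":0,"linear":[0,0,0],"twist":-4.2},{"jaw":0,"linear":[-2.8,-0.95,0],"twist":0},{"jaw":0,"linear":[-2.8,-0.95,0],"twist":0},{"jaw":0,"linear":[-2.8,-0.95,0],"twist":0},{"jaw":0,"linear":[-2.8,-0.95,0],"twist":0},{"jaw":0,"linear":[-2.8,-0.95,0],"twist":0},{"jaw":0,"linear":[-2.8,-0.95,0],"twist":0},{"jaw":0,"linear":[-2.8,-0.95,0],"twist":0},{"jaw":0,"linear":[-2.8,-0.95,0],"twist":0},{"jaw":0,"linear":[-2.8,-0.95,0],"twist":0},{"jaw":0,"linear":[0,0,0],"twist":0},{"jaw":0,"linear":[0,0,0],"twist":0}]' 20
python3 go.py .08 .087
```

```text
time: 1.1
position: [0.4247, 0.4444, 0.2145]
tool_rot: [0.129, 0.992, -0.0, -0.0]
ft_force: [-0.2, 0.1, -0.2]
grip_width: 0.0149
grip_force: 0.0
t 1.1 p [0.4247 0.4444 0.2145] y [0.255 0.967] twist 0.18 d_cm [-2.88 -0.96 12.75] F [-0.15  0.14 -0.22] w 0.014906978036023484
```

```bash
python3 -m pendant '[{"jaw":0,"linear":[-0.7,-1.0,1.5],"twist":0},{"jaw":0,"linear":[-0.7,0,1.5],"twist":0},{"jaw":0,"linear":[-0.7,0,1.5],"twist":0},{"jaw":0,"linear":[0,0,1.5],"twist":0},{"jaw":0,"linear":[0,0,1.5],"twist":0},{"jaw":0,"linear":[0,0,1.5],"twist":0},{"jaw":0,"linear":[0,0,1.5],"twist":0},{"jaw":0,"linear":[0,0,1.5],"twist":0},{"jaw":0,"linear":[0,0,0.7],"twist":0},{"jaw":0,"linear":[0,0,0],"twist":0},{"jaw":0,"linear":[0,0,0],"twist":0}]'
python3 go.py .0 .087; python3 - <<'E'
from h import *
a=[cv2.resize(cams.camera(n)["color"][y:y+140,x:x+190],None,fx=2.1,fy=2.1) for n,y,x in(("scene",150,170),("side",150,130))]
cv2.imwrite("pics/p2.png",np.hstack(a))
E
```

```text
time: 2.02
position: [0.4405, 0.431, 0.0879]
tool_rot: [0.126, 0.992, -0.0, -0.0]
ft_force: [-0.5, 0.6, -0.3]
grip_width: 0.001
grip_force: 0.0
t 2.0167 p [0.4405 0.431  0.0879] y [0.251 0.968] twist -0.07 d_cm [-9.   -0.09  0.08] F [-0.46  0.63 -0.29] w 0.0010028343492888211
```

View pics/p2.png

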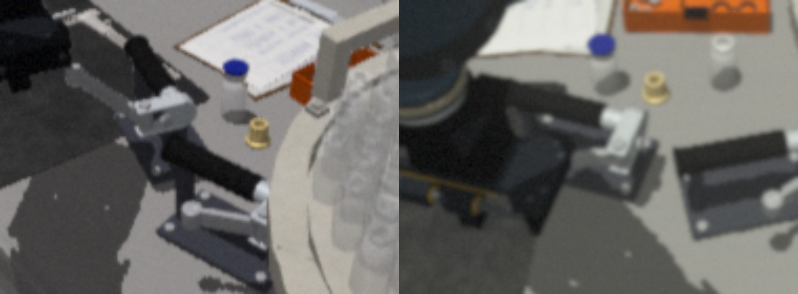

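The gripper stands in front of the lever. The lever is still out, with its tip at (75,75) in the left half of the picture. Next I'll close in and watch the force.

```bash
python3 -m pendant '[{"jaw":0,"linear":[-1,0,0],"twist":0},{"jaw":0,"linear":[-1,0,0],"twist":0},{"jaw":0,"linear":[-1,0,0],"twist":0},{"jaw":0,"linear":[-1,0,0],"twist":0},{"jaw":0,"linear":[-0.5,0,0],"twist":0},{"jaw":0,"linear":[0,0,0],"twist":0},{"jaw":0,"linear":[0,0,0],"twist":0}]'
python3 go.py 0 .087
python3 -m pendant '[{"jaw":0,"linear":[-0.4,0,0],"twist":0},{"jaw":0,"linear":[-0.4,0,0],"twist":0},{"jaw":0,"linear":[-0.4,0,0],"twist":0},{"jaw":0,"linear":[0,0,0],"twist":0},{"jaw":0,"linear":[0,0,0],"twist":0}]'
python3 go.py 0 .087
python3 -m pendant '[{"jaw":0,"linear":[-0.4,0,0],"twist":0},{"jaw":0,"linear":[-0.4,0,0],"twist":0},{"jaw":0,"linear":[-0.4,0,0],"twist":0},{"jaw":0,"linear":[0,0,0],"twist":0},{"jaw":0,"linear":[0,0,0],"twist":0}]'
python3 go.py 0 .087
```

```text
time: 2.7
position: [0.4847, 0.4188, 0.088]
tool_rot: [0.127, 0.992, -0.0, -0.001]
ft_force: [-3.2, 0.6, 2.3]
grip_width: 0.0004
grip_force: 1.0
t 2.7 p [0.4847 0.4188 0.088 ] y [0.252 0.968] twist 0.03 d_cm [-4.41 -0.01  0.09] F [-3.19  0.59  2.31] w 0.0003740552126191905
time: 3.12
position: [0.4963, 0.4158, 0.0877]
tool_rot: [0.127, 0.992, -0.0, -0.0]
ft_force: [-2.7, 0.7, -0.5]
grip_width: 0.0006
grip_force: 1.3
t 3.1167 p [0.4963 0.4158 0.0877] y [0.252 0.968] twist -0.0 d_cm [-3.22 -0.02  0.07] F [-2.67  0.74 -0.47] w 0.0005669038884493124
time: 3.53
position: [0.5081, 0.4126, 0.0878]
tool_rot: [0.127, 0.992, -0.0, -0.0]
ft_force: [-3.8, -0.2, 0.7]
grip_width: 0.0007
grip_force: 1.6
t 3.5333 p [0.5081 0.4126 0.0878] y [0.252 0.968] twist 0.01 d_cm [-1.99 -0.    0.08] F [-3.75 -0.17  0.68] w 0.0007227051491254207
```

```bash
python3 -m pendant '[{"jaw":0,"linear":[-0.3,0,0],"twist":0},{"jaw":0,"linear":[-0.3,0,0],"twist":0},{"jaw":0,"linear":[0,0,0],"twist":0},{"jaw":0,"linear":[0,0,0],"twist":0}]'
python3 go.py 0 .087
python3 -m pendant '[{"jaw":0,"linear":[-0.15,0,0],"twist":0},{"jaw":0,"linear":[-0.15,0,0],"twist":0},{"jaw":0,"linear":[0,0,0],"twist":0},{"jaw":0,"linear":[0,0,0],"twist":0}]'
python3 go.py 0 .087
python3 -m pendant '[{"jaw":0,"linear":[-0.1,0,0],"twist":0},{"jaw":0,"linear":[0,0,0],"twist":0},{"jaw":0,"linear":[0,0,0],"twist":0}]'
python3 go.py 0 .087
```

```text
time: 3.87
position: [0.5139, 0.4113, 0.0879]
tool_rot: [0.127, 0.992, -0.0, -0.0]
ft_force: [-3.5, -0.7, 0.4]
grip_width: 0.0005
grip_force: 1.7
t 3.8667 p [0.5139 0.4113 0.0879] y [0.252 0.968] twist -0.0 d_cm [-1.4  -0.03  0.09] F [-3.46 -0.7   0.38] w 0.00048656006129527965
time: 4.2
position: [0.5168, 0.4109, 0.088]
tool_rot: [0.127, 0.992, -0.0, -0.0]
ft_force: [-4.7, -0.7, -0.2]
grip_width: 0.0002
grip_force: 1.7
t 4.2 p [0.5168 0.4109 0.088 ] y [0.252 0.968] twist -0.01 d_cm [-1.11 -0.05  0.1 ] F [-4.72 -0.72 -0.19] w 0.00024414252873584345
time: 4.45
position: [0.5177, 0.4106, 0.088]
tool_rot: [0.127, 0.992, -0.0, -0.0]
ft_force: [-5.1, -0.5, -0.4]
grip_width: 0.0005
grip_force: 1.7
t 4.45 p [0.5177 0.4106 0.088 ] y [0.252 0.968] twist -0.01 d_cm [-1.01 -0.06  0.1 ] F [-5.1  -0.45 -0.39] w 0.0005125183996402575
```

```bash
for i in 1; do :; done
python3 -m pendant '[{"jaw":0,"linear":[-0.1,0,0],"twist":0},{"jaw":0,"linear":[0,0,0],"twist":0},{"jaw":0,"linear":[-0.1,0,0],"twist":0},{"jaw":0,"linear":[0,0,0],"twist":0}]'
python3 go.py 0 .087
python3 -m pendant '[{"jaw":0,"linear":[-0.1,0,0],"twist":0},{"jaw":0,"linear":[0,0,0],"twist":0},{"jaw":0,"linear":[0,0,0],"twist":0}]'
python3 go.py 0 .087
```

```text
time: 4.78
position: [0.5198, 0.4101, 0.088]
tool_rot: [0.127, 0.992, -0.0, -0.0]
ft_force: [-5.6, 0.1, -0.1]
grip_width: 0.0002
grip_force: 1.8
t 4.7833 p [0.5198 0.4101 0.088 ] y [0.252 0.968] twist -0.01 d_cm [-0.8  -0.06  0.1 ] F [-5.6   0.09 -0.11] w 0.0001725289395169802
time: 5.03
position: [0.5207, 0.4099, 0.088]
tool_rot: [0.127, 0.992, -0.0, -0.0]
ft_force: [-5.1, -0.0, 0.8]
grip_width: 0.0008
grip_force: 1.8
t 5.0333 p [0.5207 0.4099 0.088 ] y [0.252 0.968] twist -0.01 d_cm [-0.71 -0.05  0.1 ] F [-5.05 -0.05  0.79] w 0.0007550679122183509
```

Still only spring force, so I'll keep going in 1 mm steps.

```bash
python3 -m pendant '[{"jaw":0,"linear":[-0.1,0,0],"twist":0},{"jaw":0,"linear":[0,0,0],"twist":0},{"jaw":0,"linear":[0,0,0],"twist":0}]'
python3 go.py 0 .087
python3 -m pendant '[{"jaw":0,"linear":[-0.1,0,0],"twist":0},{"jaw":0,"linear":[0,0,0],"twist":0},{"jaw":0,"linear":[0,0,0],"twist":0}]'
python3 go.py 0 .087
```

```text
time: 5.28
position: [0.5216, 0.4096, 0.088]
tool_rot: [0.127, 0.992, -0.0, -0.0]
ft_force: [-5.0, 0.1, -0.9]
grip_width: 0.0002
grip_force: 1.9
t 5.2833 p [0.5216 0.4096 0.088 ] y [0.252 0.968] twist -0.01 d_cm [-0.61 -0.05  0.1 ] F [-4.99  0.09 -0.87] w 0.0002363146112818174
time: 5.53
position: [0.5225, 0.4094, 0.088]
tool_rot: [0.127, 0.992, -0.0, -0.0]
ft_force: [-5.1, -1.0, -0.1]
grip_width: 0.0005
grip_force: 1.9
t 5.5333 p [0.5225 0.4094 0.088 ] y [0.252 0.968] twist -0.01 d_cm [-0.52 -0.05  0.1 ] F [-5.07 -0.95 -0.15] w 0.0005049813656642007
```

```bash
python3 -m pendant '[{"jaw":0,"linear":[-0.1,0,0],"twist":0},{"jaw":0,"linear":[0,0,0],"twist":0},{"jaw":0,"linear":[0,0,0],"twist":0}]' | grep ft
python3 -m pendant '[{"jaw":0,"linear":[-0.1,0,0],"twist":0},{"jaw":0,"linear":[0,0,0],"twist":0},{"jaw":0,"linear":[0,0,0],"twist":0}]' |grep ft
python3 go.py 0 .087
```

```text
ft_force: [-5.3, -0.3, 1.2]
ft_force: [-4.1, 0.3, 0.7]
t 6.0333 p [0.5244 0.4088 0.088 ] y [0.252 0.968] twist -0.01 d_cm [-0.33 -0.04  0.1 ] F [-4.14  0.29  0.69] w 0.0006597771494954127
```

```bash
python3 -m pendant '[{"jaw":0,"linear":[-0.1,0,0],"twist":0},{"jaw":0,"linear":[0,0,0],"twist":0},{"jaw":0,"linear":[0,0,0],"twist":0}]' | grep ft
python3 go.py 0 .087; python3 - <<'E'
from h import *
a=[cv2.resize(cams.camera(n)["color"][y:y+100,x:x+133],None,fx=3,fy=3,interpolation=cv2.INTER_CUBIC) for n,y,x in(("scene",150,170),("side",180,150))]
cv2.imwrite("pics/p3.png",np.hstack(a))
E
```

```text
ft_force: [-6.0, -0.2, 0.1]
t 6.2833 p [0.5252 0.4084 0.088 ] y [0.252 0.968] twist -0.01 d_cm [-0.23 -0.03  0.1 ] F [-6.03 -0.16  0.06] w 0.00044665367773545346
```

View pics/p3.png

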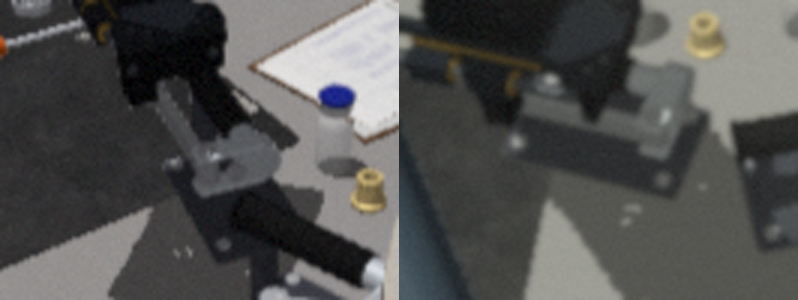

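In the left half the lever, from (165,85) to (205,150), is now nearly parallel to the black bar, and the fingers are in front of it. It must be within a few mm of the stop.

```bash
python3 -m pendant '[{"jaw":0,"linear":[-0.1,0,0],"twist":0},{"jaw":0,"linear":[0,0,0],"twist":0},{"jaw":0,"linear":[0,0,0],"twist":0}]' | grep ft
python3 go.py 0 .087
python3 -m pendant '[{"jaw":0,"linear":[-0.1,0,0],"twist":0},{"jaw":0,"linear":[0,0,0],"twist":0},{"jaw":0,"linear":[0,0,0],"twist":0}]' | grep ft
python3 go.py 0 .087
```

```text
ft_force: [-5.6, -1.3, 0.5]
t 6.6333 p [0.5261 0.4081 0.088 ] y [0.252 0.968] twist -0.01 d_cm [-0.14 -0.02  0.1 ] F [-5.56 -1.26  0.49] w 0.0001768011602213061
ft_force: [-5.5, -1.1, 1.0]
t 6.8833 p [0.527  0.4078 0.088 ] y [0.252 0.968] twist -0.01 d_cm [-0.04 -0.02  0.1 ] F [-5.47 -1.14  1.  ] w 0.0003413808748631466
```

```bash
python3 -m pendant '[{"jaw":0,"linear":[-0.05,0,0],"twist":0},{"jaw":0,"linear":[0,0,0],"twist":0},{"jaw":0,"linear":[-0.05,0,0],"twist":0},{"jaw":0,"linear":[0,0,0],"twist":0}]' | grep ft
python3 go.py 0 .087
python3 -m pendant '[{"jaw":0,"linear":[-0.05,0,0],"twist":0},{"jaw":0,"linear":[0,0,0],"twist":0}]' | grep ft
python3 -m pendant '[{"jaw":0,"linear":[-0.05,0,0],"twist":0},{"jaw":0,"linear":[0,0,0],"twist":0}]' | grep ft
python3 go.py 0 .087
```

```text
ft_force: [-4.7, -1.3, 0.0]
t 7.2167 p [0.5278 0.4076 0.088 ] y [0.252 0.968] twist -0.01 d_cm [ 0.04 -0.01  0.1 ] F [-4.72 -1.34  0.03] w 0.0003020658658676555
ft_force: [-5.7, -0.8, 1.2]
ft_force: [-7.1, 0.1, 1.2]
t 7.55 p [0.528  0.4075 0.0879] y [0.252 0.968] twist -0.0 d_cm [ 0.06 -0.01  0.09] F [-7.06  0.06  1.16] w 0.0006414520077271365
```

```bash
python3 -m pendant '[{"jaw":0,"linear":[-0.05,0,0],"twist":0},{"jaw":0,"linear":[0,0,0],"twist":0}]' | grep ft
python3 -m pendant '[{"jaw":0,"linear":[-0.05,0,0],"twist":0},{"jaw":0,"linear":[0,0,0],"twist":0}]' | grep ft
python3 go.py 0 .087
python3 -m pendant '[{"jaw":0,"linear":[-0.05,0,0],"twist":0},{"jaw":0,"linear":[0,0,0],"twist":0}]' | grep ft
python3 go.py 0 .087
```

```text
ft_force: [-8.0, -0.5, 1.5]
ft_force: [-9.0, 0.2, 2.8]
t 7.8833 p [0.5282 0.4074 0.0879] y [0.252 0.968] twist 0.0 d_cm [ 0.07 -0.01  0.09] F [-9.03  0.15  2.75] w 0.0002819574597949945
ft_force: [-8.9, 1.4, 2.1]
t 8.05 p [0.5282 0.4074 0.0879] y [0.252 0.968] twist 0.01 d_cm [ 0.08 -0.01  0.09] F [-8.87  1.37  2.1 ] w 0.0006310842742964929
```

Force is rising while the position stalls at x = 0.528, so the lever is firm on its stop. I'll hold briefly, then retreat clear.

```bash
python3 -m pendant '[{"jaw":0,"linear":[-0.1,0,0],"twist":0},{"jaw":0,"linear":[0,0,0],"twist":0},{"jaw":0,"linear":[0,0,0],"twist":0},{"jaw":0,"linear":[0,0,0],"twist":0}]' | grep ft
python3 go.py 0 .087
python3 -m pendant '[{"jaw":0,"linear":[0.8,0,0],"twist":0},{"jaw":0,"linear":[0.8,0,0],"twist":0},{"jaw":0,"linear":[0.8,0,0],"twist":0},{"jaw":0,"linear":[0.8,0,0],"twist":0},{"jaw":0,"linear":[0.8,0,0],"twist":0},{"jaw":0,"linear":[0.8,0,0],"twist":0},{"jaw":0,"linear":[0.8,0,0],"twist":0},{"jaw":0,"linear":[0.8,0,0],"twist":0},{"jaw":0,"linear":[0.8,0,0],"twist":0},{"jaw":0,"linear":[0,0,0],"twist":0},{"jaw":0,"linear":[0,0,0],"twist":0},{"jaw":0,"linear":[0,0,0],"twist":0}]'|grep ft
python3 -m pendant '[{"jaw":0,"linear":[0,0,0],"twist":0},{"jaw":0,"linear":[0,0,0],"twist":0},{"jaw":0,"linear":[0,0,0],"twist":0},{"jaw":0,"linear":[0,0,0],"twist":0},{"jaw":0,"linear":[0,0,0],"twist":0}]'|grep ft
python3 go.py 0 .087;python3 - <<'E'
from h import *
cv2.imwrite("pics/p4.png",cv2.resize(cams.camera("scene")["color"][150:250,170:303],None,fx=4,fy=4,interpolation=cv2.INTER_CUBIC))
E
```

```text
ft_force: [-10.7, 0.8, 2.5]
t 8.3833 p [0.5283 0.4074 0.0879] y [0.252 0.968] twist 0.0 d_cm [ 0.09 -0.    0.09] F [-10.7    0.78   2.51] w 0.0007872371916210301
ft_force: [0.2, -0.8, 0.9]
ft_force: [0.6, 0.1, -0.4]
t 9.8 p [0.4623 0.4251 0.088 ] y [0.252 0.968] twist -0.0 d_cm [-6.74 -0.06  0.1 ] F [ 0.65  0.1  -0.4 ] w 8.692139638983356e-05
```

View pics/p4.png

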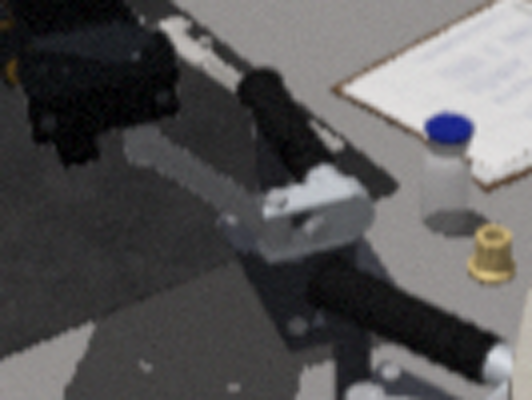

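The lever is fully out, with its tip at (140,145). The fingers, at (75,150), are off it and the force is about zero. The stop is 6.8 cm ahead, so I'll push in again.

```bash
python3 -m pendant '[{"jaw":0,"linear":[-0.6,0,0],"twist":0},{"jaw":0,"linear":[-0.6,0,0],"twist":0},{"jaw":0,"linear":[-0.5,0,0],"twist":0},{"jaw":0,"linear":[-0.5,0,0],"twist":0},{"jaw":0,"linear":[-0.5,0,0],"twist":0},{"jaw":0,"linear":[-0.5,0,0],"twist":0},{"jaw":0,"linear":[-0.5,0,0],"twist":0},{"jaw":0,"linear":[-0.5,0,0],"twist":0},{"jaw":0,"linear":[-0.5,0,0],"twist":0},{"jaw":0,"linear":[-0.5,0,0],"twist":0},{"jaw":0,"linear":[-0.5,0,0],"twist":0},{"jaw":0,"linear":[-0.5,0,0],"twist":0}]'|grep ft
python3 -m pendant '[{"jaw":0,"linear":[-0.2,0,0],"twist":0},{"jaw":0,"linear":[-0.2,0,0],"twist":0},{"jaw":0,"linear":[0,0,0],"twist":0},{"jaw":0,"linear":[0,0,0],"twist":0}]'|grep ft
python3 go.py 0 .087
python3 -m pendant '[{"jaw":0,"linear":[-0.1,0,0],"twist":0},{"jaw":0,"linear":[0,0,0],"twist":0},{"jaw":0,"linear":[-0.1,0,0],"twist":0},{"jaw":0,"linear":[0,0,0],"twist":0},{"jaw":0,"linear":[0,0,0],"twist":0}]'|grep ft
python3 go.py 0 .087
```

```text
ft_force: [-5.7, -0.8, -0.1]
ft_force: [-5.3, -0.7, 0.4]
t 11.1833 p [0.5251 0.4077 0.0876] y [0.252 0.968] twist 0.0 d_cm [-0.22  0.04  0.06] F [-5.29 -0.73  0.35] w 0.0003218097836208454
ft_force: [-5.4, -0.6, 1.1]
t 11.6 p [0.5266 0.4074 0.0876] y [0.252 0.968] twist 0.0 d_cm [-0.07  0.04  0.06] F [-5.42 -0.6   1.1 ] w 0.0005901285562115077
```

```bash
python3 -m pendant '[{"jaw":0,"linear":[-0.1,0,0],"twist":0},{"jaw":0,"linear":[0,0,0],"twist":0},{"jaw":0,"linear":[-0.1,0,0],"twist":0},{"jaw":0,"linear":[0,0,0],"twist":0},{"jaw":0,"linear":[0,0,0],"twist":0}]'|grep ft
python3 go.py 0 .087
python3 -m pendant '[{"jaw":0,"linear":[-0.1,0,0],"twist":0},{"jaw":0,"linear":[0,0,0],"twist":0},{"jaw":0,"linear":[-0.1,0,0],"twist":0},{"jaw":0,"linear":[0,0,0],"twist":0},{"jaw":0,"linear":[0,0,0],"twist":0}]'|grep ft
python3 go.py 0 .087
```

```text
ft_force: [-6.8, -1.0, 1.8]
t 12.0167 p [0.528  0.407  0.0876] y [0.252 0.968] twist 0.01 d_cm [0.07 0.03 0.06] F [-6.85 -0.97  1.8 ] w 0.0004703895380309816
ft_force: [-9.2, 1.4, 1.4]
t 12.4333 p [0.5282 0.4069 0.0875] y [0.252 0.968] twist 0.02 d_cm [0.09 0.04 0.05] F [-9.23  1.37  1.43] w 0.0006080335735732666
```

The position has stalled at the same place as before, with about 9 N, so the lever is on its stop. I'll let it settle, then hand in.

```bash
python3 -m pendant '[{"jaw":0,"linear":[-0.05,0,0],"twist":0},{"jaw":0,"linear":[0,0,0],"twist":0},{"jaw":0,"linear":[0,0,0],"twist":0},{"jaw":0,"linear":[0,0,0],"twist":0}]'|grep ft
python3 go.py 0 .087; python3 -c "
from rig import robot;print(robot.hand_in())"
```

```text
ft_force: [-10.7, 1.6, 2.9]
t 12.7667 p [0.5283 0.4069 0.0875] y [0.252 0.968] twist 0.02 d_cm [0.1  0.04 0.05] F [-10.67   1.56   2.9 ] w 0.0006856317821743055
the job is handed in; nothing more can be done
None
```

I pushed the long lever to its stop, let it come fully back out with the fingers off it, then pushed it in again and handed in at about 12.8 s holding it on the stop with about 11 N at the wrist; the hand-in returned no verdict.

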